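# Close the laundry-tablet dispenser and hold its spring gate open at the mark

## Task

The laundry-tablet dispenser has just been refilled: put its blue lid back on so that it sits fully home in the hopper, then take the red grip of the spring-return gate and pull it straight out until its black pointers stand level with the red marks on the rails, and keep it there while the tablets drop into the tub below. Finish while still holding the gate at the mark: do not let go. Leave the tub where it stands, and the bottle, jar and carton alone.

Things in the scene. Friction and masses are not known exactly. Their poses are not given: they have to be found in the camera images.
- dispenser: Fixed tablet dispenser; grey foot plate from x = -225 to +85 mm, 130 mm wide, column behind. Origin: on the worktop under the middle of the hopper; -x is the way the gate pulls out (world -y, up to 20 degrees either way), z up. Clear square hopper 76 mm outside, 68 mm inside, sides along x and y, open rim at z = 235 mm. Two rails (y = +-43 mm, top z = 119 mm) run out in front.
- lid_seat (a point): Where the lid's origin lies when the lid is home: on the hopper's axis, 10 mm below its rim. Axes as the dispenser.
- mark (a point): Midway between the two red mark lines (4 mm wide, on the tops of the rails), 195 mm out in front of the hopper's axis at z = 120 mm. Axes as the dispenser.
- gate (a joint): Travel of the gate (m): 0 shut, grows as it is pulled out along the dispenser's -x, 0.070 with the pointers level with the marks and the outlet fully open, stop at 0.085. A spring pulls it shut: 3.6 N at 0, about 8 N at the mark; let go, it shuts at once.
- gate_grip (a point): Middle of the top (z = 162 mm) of the gate's red upright grip: a plate 14 mm thick along the pull, 44 mm wide, 42 mm tall over its black foot (24 mm long, top z = 120 mm). Axes as the dispenser. Shut, it stands 125 mm from the hopper's axis, 75 mm free behind it to the hopper wall and lid, nothing in front. Two black pointers stick out sideways from the foot, in line with the grip's middle.
- lid: Loose blue square lid lying right way up on the worktop: plate 84 x 84 x 6 mm over a grey plug (62 x 62 mm, its lowest 4 mm 56 x 56 mm, 10 mm deep) that goes into the hopper with 3 mm to spare on each side. Origin: centre of the plug's underside; x and y along the square's sides, z up. Fits in any of four quarter turns. About 0.1 kg.
- lid_knob (a point): Middle of the top of the lid's grip bar, 46 mm above the lid's origin. The bar is 50 mm long (lid's x), 18 mm thick (lid's y) and 30 mm tall above the plate. Axes as the lid.
- tub: Loose blue open square tub 116 x 116 x 70 mm, wall 4 mm, standing on the foot plate under the outlet. Origin: centre of its underside.
- tablet0: One of eight loose round white and green tablets, 30 mm across, 18 mm thick, 18 g, lying in the hopper on the shut gate. Origin: its centre.
- tablet1: One of eight loose round white and green tablets, 30 mm across, 18 mm thick, 18 g, lying in the hopper on the shut gate. Origin: its centre.
- tablet2: One of eight loose round white and green tablets, 30 mm across, 18 mm thick, 18 g, lying in the hopper on the shut gate. Origin: its centre.
- tablet3: One of eight loose round white and green tablets, 30 mm across, 18 mm thick, 18 g, lying in the hopper on the shut gate. Origin: its centre.
- tablet4: One of eight loose round white and green tablets, 30 mm across, 18 mm thick, 18 g, lying in the hopper on the shut gate. Origin: its centre.
- tablet5: One of eight loose round white and green tablets, 30 mm across, 18 mm thick, 18 g, lying in the hopper on the shut gate. Origin: its centre.
- tablet6: One of eight loose round white and green tablets, 30 mm across, 18 mm thick, 18 g, lying in the hopper on the shut gate. Origin: its centre.
- tablet7: One of eight loose round white and green tablets, 30 mm across, 18 mm thick, 18 g, lying in the hopper on the shut gate. Origin: its centre.
- bottle: Bystander: white bottle with red cap, 58 mm across, 160 mm tall. Origin: centre of its underside.
- jar: Bystander: amber jar, 70 mm across, 90 mm tall. Origin: centre of its underside.
- carton: Bystander: cardboard refill carton with a green band, 60 x 90 x 105 mm. Origin: centre of its underside.

How it is judged:
By the outcome, as a careful person would: the job done as asked, in the order asked, and still so for the second after the job is handed in, while the arm keeps its last pose, push and grip.
It also fails if it takes over 64 s, if anything falls off the work surface, if the arm or the gripper's body presses on something with over 40 N, if the wrist force passes 120 N, or if a joint passes its speed limit or range.

## Robot

A 6-joint arm with a two-finger parallel gripper is mounted at the origin on the work surface. World frame = base frame: x ahead of the robot, y to its left, z up, the work surface at z = 0. Lengths are in mm, angles in rad, forces in N, time in s.
With the tool pointing down it reaches from about 275 to 1000 mm from the base axis. Payload 8.4 kg.
Tool frame: the origin (TCP) lies between the finger pads; the fingertips stand 25 mm ahead of it and the grasp point (between the pads) lies 6 mm ahead of it; z points along the fingers, y is the line along which they close (so a half turn about z gives the same grasp; the last joint's range is limited). The gripper opens to 85 mm and grips with 20 to 120 N. Pads are 22 mm wide; open, the fingers measure 114 mm over their backs; the gripper's body (76 mm by 85 mm) begins 54 mm behind the grasp point. The pads swing forward as they close: fully open they stand 13 mm farther back than shut.
Start: joints at [-1.174, 0.353, 1.633, -0, 1.155, -0.002], TCP at [242.694, -575.958, 256.281] pointing down, gripper open.
Joint ranges: [-2.63, 2.63], [-0.92, 2.1], [0.06, 2.66], [-1.3, 4.44], [0, 2.69], [-3.02, 3.02]. Speed limits (rad/s): [2.22, 2.22, 2.79, 3.14, 3.14, 3.14].

## Interface

Orientations are given as [roll, pitch, yaw] about the fixed x, y, z axes, in that order (R = Rz(yaw) Ry(pitch) Rx(roll)).
In Python, from rig import r, eyes, workorder gives the robot as it stands. The module is installed in compiled form; this text tells all that it offers.
- The arm moves only by the tool step_arm, never from a script. Its argument "moves" is a list of rows, each an object of numbers: "tx", "ty", "tz": the shift along the tool's x, y, z scaled (see below); "ax", "ay", "az": the turn, a rotation vector about the tool's x, y, z scaled (see below). In form: [{"tx": .., "ty": .., "tz": .., "ax": .., "ay": .., "az": ..}, ...]. A call has 1 to 5 rows; each row shifts and turns the commanded pose from where the row before left it, along the tool's axes as they then stand; what a row does not reach is not made up. The controller multiplies each number of a shift by 25 mm and each number of a turn by 90 degrees. A row lasts 1/8 s, in which the tool goes at most 62.5 mm and 10.7 degrees, less where a joint would pass 70% of its speed; a pose out of reach is approached as far as the arm can. A call with a number of a shift or a turn outside -1 to 1 is refused whole. A call with a gripper value outside its range is refused whole. "gripper" is the opening, from 0 (shut) to 1 (fully open), set as the call begins (left out, the last holds). The fingers move at their own pace and stop on an object; "newtons" is the grip in N (left out, the last holds). Time passes only in rows, so rows that do not move let the fingers close. It gives the time, the measured TCP pose, the force, the opening and the grip force at its end, in the units of the state.
- r.sense(): the state, without advancing time (a new reading comes with each control period).
- eyes.grab_frame(name): name is "scene" or "top" or "wrist"; returns (picture, depth): 420x560x3 uint8, red, green, blue; 420x560 float32, mm along the optical axis (not along the pixel's ray), 0 where there is no reading.
- eyes.camera_info(name): a dict with "intrinsics" (3x3 intrinsics, pixels), "cam_to_world" (4x4, takes a point from camera to world coordinates). Camera axes: x right, y up, looking along -z (the intrinsics and any distortion apply to the point x, -y, -z); pixel columns grow to the right and rows downward; lengths in mm; the calibration is good to about 2 mm. A picture is of the moment at which its call begins: read the wrist's pose just before it. camera_info takes no time and is no camera call; for the wrist camera it gives the pose at the moment of the call.
- workorder.sign_off(): hands the job in; it is judged then, once.
The state is a dict: "clock": time; "qpos": joint angles; "qvel": joint speeds; "joint_efforts": joint torques, N m; "eef_pos": TCP position; "tcp_rot": TCP orientation; "contact_force": force on the tool from outside, world axes, zero at the start; "wrist_torque": the same for the moment, N m; "opening": opening from 0.0 (shut) to 1.0 (fully open); "grasp_force": force on a finger pad.
Only numpy, scipy, OpenCV 4.12 (cv2) and the standard library are available. Lean on these libraries where they do the work, as an engineer would, in place of code of your own. Each camera call takes 0.05 s, during which the arm holds its last target. There are 200 camera calls.

## Working session

There is one attempt and no reset: what is moved stays moved. The work goes in short steps, Python scripts to look and compute and a tool call to move; the robot and the scene stay as the last step left them, time stands still between calls to the robot, and variables do not carry over. Pictures are saved under pics/ and viewed, at most 10 in all, crops included, and the job is handed in when it is done.

Besides the shell and the picture viewer there is one more tool, called after "Call:" as a command line: name --argument value ..., lists and objects as JSON in quotes. step_arm: Moves the arm, as the interface text tells. Its arguments: {"type":"object","properties":{"moves":{"type":"array","items":{"type":"object","properties":{"tx":{"type":"number"},"ty":{"type":"number"},"tz":{"type":"number"},"ax":{"type":"number"},"ay":{"type":"number"},"az":{"type":"number"}}}},"gripper":{"type":"number"},"newtons":{"type":"number"}},"required":["moves"]}

```bash
mkdir -p pics; cat > h.py <<'E'
import numpy as np, cv2
from rig import r, eyes, workorder
def grab(n):
    ci=eyes.camera_info(n); p,d=eyes.grab_frame(n)
    return p,d,np.array(ci["intrinsics"]),np.array(ci["cam_to_world"])
def ray(K,T,uv):
    uv=np.atleast_2d(uv).astype(float)
    c=np.stack([(uv[:,0]-K[0,2])/K[0,0],-(uv[:,1]-K[1,2])/K[1,1],-np.ones(len(uv))],1)
    return T[:3,3],c@T[:3,:3].T
def onz(K,T,uv,z):
    o,d=ray(K,T,uv); return o+d*((z-o[2])/d[:,2])[:,None]
def cloud(d,K,T):
    v,u=np.mgrid[:d.shape[0],:d.shape[1]]
    o,dr=ray(K,T,np.stack([u.ravel(),v.ravel()],1))
    return (o+dr*d.ravel()[:,None]).reshape(d.shape+(3,))
def save(n,p): cv2.imwrite("pics/"+n+".png",p[...,::-1])
E
python3 - <<'E'
from h import *
ims=[]
for n in("scene","top"):
    p,d,K,T=grab(n); ims.append(p); np.savez("/tmp/"+n,p=p,d=d,K=K,T=T)
    print(n,K.round(1).tolist(),T.round(3).tolist())
    save(n,p)
print(eyes.camera_info("scene").keys()); print(r.sense())
E
```

```text
scene [[461.3, 0.0, 277.5], [0.0, 461.3, 208.4], [0.0, 0.0, 1.0]] [[-0.743, -0.544, 0.391, 1044.37], [0.67, -0.593, 0.447, 560.273], [-0.012, 0.594, 0.805, 1148.527], [0.0, 0.0, 0.0, 1.0]]
top [[534.6, 0.0, 275.3], [0.0, 534.6, 208.2], [0.0, 0.0, 1.0]] [[0.02, 0.996, -0.088, 466.484], [-1.0, 0.019, -0.01, 17.078], [-0.009, 0.088, 0.996, 1330.033], [0.0, 0.0, 0.0, 1.0]]
dict_keys(['intrinsics', 'cam_to_world'])
{'clock': 0.1, 'qpos': array([-1.17441532e+00,  3.53617769e-01,  1.63410420e+00, -4.93484592e-05,
        1.15515254e+00, -2.45839004e-03]), 'qvel': array([ 0.00071321, -0.00237585, -0.00239838, -0.00018523, -0.00051056,
        0.0006303 ]), 'joint_efforts': array([ 8.11826449e-04, -6.06355047e+01, -3.42820501e+01,  6.28446799e-06,
        3.78088400e-03,  6.83422599e-06]), 'eef_pos': array([ 242.51376251, -575.58846145,  255.59341998]), 'tcp_rot': array([-3.14031069e+00,  4.19697560e-05,  3.98859375e-01]), 'contact_force': array([-0.36266947,  0.34195213, -0.10941648]), 'wrist_torque': array([0.03017799, 0.01152037, 0.05728639]), 'grasp_force': 0.0, 'opening': 0.9954988338602183}
```

View pics/scene.png

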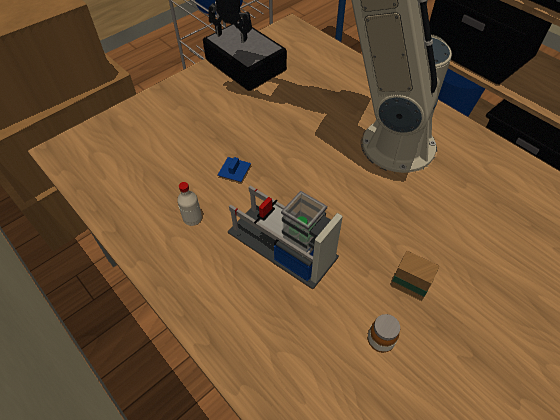

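View pics/top.png

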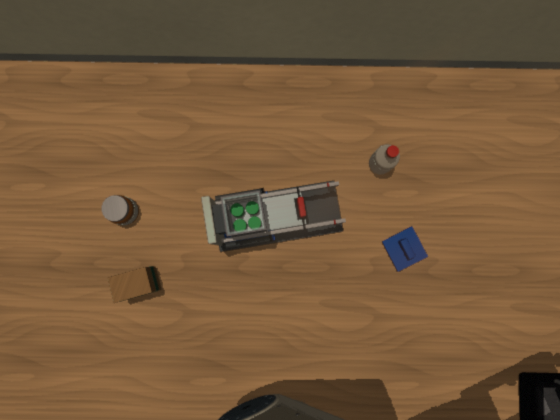

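The top view shows the hopper at about (244,215), the red grip at (301,207), the lid at (405,249) and the bottle at (388,157). The jar and carton are off to the left.

```bash
cat > m1.py <<'E'
from h import *
for n in("scene","top"):
    z=np.load("/tmp/%s.npz"%n); p,d,K,T=[z[k] for k in "pdKT"]
    C=cloud(d,K,T); hsv=cv2.cvtColor(p,cv2.COLOR_RGB2HSV); H,S,V=cv2.split(hsv)
    blue=((H>105)&(H<130)&(S>120)&(V>30)&(d>0)).astype(np.uint8)
    red=(((H<6)|(H>174))&(S>150)&(V>60)&(d>0)).astype(np.uint8)
    for nm,m in(("blue",blue),("red",red)):
        k,lab,st,ce=cv2.connectedComponentsWithStats(m)
        for i in range(1,k):
            if st[i,4]<25: continue
            q=C[lab==i]
            print(n,nm,st[i],ce[i].round(1),"med",np.median(q,0).round(1),"z",np.percentile(q[:,2],[3,50,97]).round(1))
            if nm=="blue" and 200<st[i,4]<2500:
                for lo,hi in((8,24),(36,55)):
                    w=q[(q[:,2]>lo)&(q[:,2]<hi)]
                    if len(w)>8: print("  ",lo,len(w),w.mean(0).round(1),cv2.minAreaRect(w[:,:2].astype(np.float32)))
            if nm=="red":
                w=q[q[:,2]>np.percentile(q[:,2],97)-6]; print("   top",len(w),w.mean(0).round(1),cv2.minAreaRect(w[:,:2].astype(np.float32)))
    # hopper rim
    m=(C[...,2]>229)&(C[...,2]<242)&(d>0)&(np.abs(C[...,0]-460)<150)&(np.abs(C[...,1])<200)
    q=C[m]; print(n,"z~235",len(q),np.median(q[:,2]) if len(q) else 0,cv2.minAreaRect(q[:,:2].astype(np.float32)) if len(q)>4 else "")
E
python3 m1.py
```

```text
scene blue [195   0  21   9 100] [205.5   2.5] med [  -41.1 -1152.6    19.5] z [-3.6 19.5 42.8]
scene blue [197   5  12   9  26] [202.    9.3] med [  -39.2 -1184.8   -26.6] z [-34.5 -26.6 -18.5]
scene blue [336   9   8  25  66] [339.1  21.2] med [-703.9 -912.1 -238.3] z [-311.  -238.3 -189.8]
scene blue [ 438   69   47   47 1229] [459.5  92.2] med [-740.  -159.4 -281. ] z [-396.2 -281.  -232.8]
scene blue [218 157  33  25 504] [234.  168.7] med [ 496.1 -278.3   17.2] z [11.9 17.2 46.7]
   8 393 [ 493.8 -281.    16.3] ((490.99749755859375, -285.66094970703125), (89.15624237060547, 82.91095733642578), 28.46275520324707)
   36 84 [ 493.5 -283.    43.7] ((492.24365234375, -284.9620666503906), (52.070655822753906, 19.792844772338867), 29.87547492980957)
scene blue [274 245  38  36 576] [292.1 263.1] med [606.7 112.6  48.9] z [11.7 48.9 81.5]
   8 127 [597.7 106.7  16.5] ((592.5345458984375, 93.00471496582031), (44.074562072753906, 144.29063415527344), 10.242117881774902)
   36 136 [607.  114.1  45.2] ((598.8987426757812, 109.1918716430664), (24.498889923095703, 116.90097045898438), 9.6598
[... 839 characters left out ...]
 -287.7   46.3] ((489.1923828125, -287.7948303222656), (49.30832290649414, 17.985363006591797), 29.43084144592285)
top red [387 146  12  11 105] [392.3 151. ] med [ 702.  -227.   159.9] z [156.  159.9 164.7]
   top 83 [ 701.7 -227.6  161.4] ((701.8340454101562, -227.49761962890625), (23.492218017578125, 24.049375534057617), 16.561908721923828)
top red [297 197   9  20 129] [301.1 206.3] med [575.2 -27.2 162.2] z [143.8 162.2 167. ]
   top 90 [573.6 -28.  163.6] ((574.6849975585938, -27.786062240600586), (42.61005401611328, 13.257801055908203), 9.975791931152344)
top z~235 524 236.02849196043576 ((551.9923095703125, 94.62699127197266), (82.18238830566406, 82.0964584350586), 10.48666000366211)
```

```bash
cat >> h.py <<'E'
from scipy.spatial.transform import Rotation as Ro
def plan(xyz,yaw):
    s=r.sense(); R=Ro.from_euler("xyz",s["tcp_rot"]); G=Ro.from_euler("xyz",[np.pi,0,np.radians(yaw)])
    rv=(R.inv()*G).as_rotvec(degrees=True)
    dv=G.inv().apply(np.array(xyz)-s["eef_pos"])
    print("t",round(s["clock"],2),"at",s["eef_pos"].round(1),np.degrees(s["tcp_rot"]).round(1),"F",s["contact_force"].round(1),"op",round(s["opening"],3),"gf",round(s["grasp_force"],1))
    print(" turn units",(rv/90).round(3),"then shift units (in turned frame)",(dv/25).round(2),"norm",np.linalg.norm(dv).round(1))
E
python3 -c "
from h import *
plan([490,-286,200],29)"
```

```text
t 0.1 at [ 242.5 -575.6  255.6] [-179.9    0.    22.9] F [-0.4  0.3 -0.1] op 0.995 gf 0.0
 turn units [-0.001 -0.    -0.068] then shift units (in turned frame) [14.27 -5.33  2.22] norm 385.0
```

Call:
step_arm --moves '[{"az":-0.068},{"tx":1,"ty":-0.37,"tz":0.1},{"tx":1,"ty":-0.37,"tz":0.1},{"tx":1,"ty":-0.37,"tz":0.1},{"tx":1,"ty":-0.37,"tz":0.1}]' --gripper 1

```text
schema error: expected keys tx, ty, tz, ax, ay, az
```

Call:
step_arm --moves '[{"tx":1,"ty":-0.37,"tz":0.1},{"tx":1,"ty":-0.37,"tz":0.1},{"tx":1,"ty":-0.37,"tz":0.1},{"tx":1,"ty":-0.37,"tz":0.2},{"tx":1,"ty":-0.37,"tz":0.2}]'

```text
schema error: expected keys tx, ty, tz, ax, ay, az
```

Call:
step_arm --moves '[{"tx":1,"ty":-0.4,"tz":0.2},{"tx":1,"ty":-0.4,"tz":0.2},{"tx":1,"ty":-0.4,"tz":0.2},{"tx":1,"ty":-0.4,"tz":0.2},{"tx":0.8,"ty":-0.3}]'

```text
schema error: expected keys tx, ty, tz, ax, ay, az
```

```bash
python3 - <<'E'
from h import *
plan([490,-286,200],29)
p,d,K,T=grab("wrist"); np.savez("/tmp/w1",p=p,d=d,K=K,T=T); save("w1",p); print(K.round(1).tolist(),T.round(3).tolist())
E
```

```text
t 0.1 at [ 242.5 -575.6  255.6] [-179.9    0.    22.9] F [-0.4  0.3 -0.1] op 0.995 gf 0.0
 turn units [-0.001 -0.    -0.068] then shift units (in turned frame) [14.27 -5.33  2.22] norm 385.0
[[352.1, 0.0, 281.7], [0.0, 352.1, 213.2], [0.0, 0.0, 1.0]] [[0.387, 0.884, 0.264, 309.244], [-0.922, 0.371, 0.109, -546.357], [-0.002, -0.285, 0.958, 373.832], [0.0, 0.0, 0.0, 1.0]]
```

View pics/w1.png

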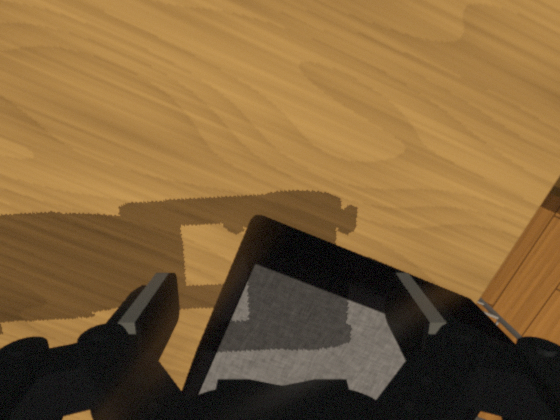

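Nothing moved, because every row needs all six keys. The picture is from the start pose, with the fingers near (150,310) and (420,300) over a black base box.

Call:
step_arm --moves '[{"tx":0,"ty":0,"tz":0,"ax":0,"ay":0,"az":-0.068},{"tx":1,"ty":-0.37,"tz":0.1,"ax":0,"ay":0,"az":0},{"tx":1,"ty":-0.37,"tz":0.1,"ax":0,"ay":0,"az":0},{"tx":1,"ty":-0.37,"tz":0.1,"ax":0,"ay":0,"az":0},{"tx":1,"ty":-0.37,"tz":0.1,"ax":0,"ay":0,"az":0}]' --gripper 1

```text
clock: 0.78
eef_pos: [312.7, -494.4, 245.9]
tcp_rot: [-3.141, 0.0, 0.506]
contact_force: [-0.2, -1.0, 0.6]
opening: 0.999
grasp_force: 0.0
```

Call:
step_arm --moves '[{"tx":1,"ty":-0.37,"tz":0.1,"ax":0,"ay":0,"az":0},{"tx":1,"ty":-0.37,"tz":0.1,"ax":0,"ay":0,"az":0},{"tx":1,"ty":-0.37,"tz":0.1,"ax":0,"ay":0,"az":0},{"tx":1,"ty":-0.37,"tz":0.2,"ax":0,"ay":0,"az":0},{"tx":1,"ty":-0.37,"tz":0.2,"ax":0,"ay":0,"az":0}]'

```text
clock: 1.4
eef_pos: [399.6, -393.4, 228.5]
tcp_rot: [-3.141, 0.0, 0.506]
contact_force: [0.9, -0.5, 0.6]
opening: 0.998
grasp_force: 0.0
```

Call:
step_arm --moves '[{"tx":1,"ty":-0.4,"tz":0.2,"ax":0,"ay":0,"az":0},{"tx":1,"ty":-0.4,"tz":0.2,"ax":0,"ay":0,"az":0},{"tx":1,"ty":-0.4,"tz":0.2,"ax":0,"ay":0,"az":0},{"tx":1,"ty":-0.4,"tz":0.2,"ax":0,"ay":0,"az":0},{"tx":0.8,"ty":-0.3,"tz":0.2,"ax":0,"ay":0,"az":0}]'

```text
clock: 2.02
eef_pos: [481.7, -293.5, 203.4]
tcp_rot: [-3.141, 0.0, 0.506]
contact_force: [-0.3, 0.5, 0.6]
opening: 1.001
grasp_force: 0.0
```

```bash
cat > m2.py <<'E'
from h import *
import sys
plan([490,-286,200],29)
p,d,K,T=grab("wrist"); save(sys.argv[1],p)
C=cloud(d,K,T); H,S,V=cv2.split(cv2.cvtColor(p,cv2.COLOR_RGB2HSV))
m=(H>105)&(H<130)&(S>120)&(V>30)&(d>0)
for lo,hi in((8,24),(36,55)):
    mm=(m&(C[...,2]>lo)&(C[...,2]<hi)).astype(np.uint8)
    k,lab,st,ce=cv2.connectedComponentsWithStats(mm); i=1+np.argmax(st[1:,4]); w=C[lab==i]
    print(lo,len(w),"depth z",np.median(w[:,2]).round(1),cv2.minAreaRect(w[:,:2].astype(np.float32)))
    # ray cast of contour onto the text height
    c=cv2.findContours((lab==i).astype(np.uint8),0,1)[0]; c=max(c,key=len)[:,0]
    print("   ray",cv2.minAreaRect(onz(K,T,c,16 if lo<20 else 46)[:,:2].astype(np.float32)), "px",ce[i].round())
E
python3 m2.py w2
```

```text
t 2.02 at [ 481.7 -293.5  203.4] [-180.    0.   29.] F [-0.3  0.5  0.6] op 1.001 gf 0.0
 turn units [-0.  0. -0.] then shift units (in turned frame) [ 0.44 -0.1   0.14] norm 11.8
8 6275 depth z 16.7 ((489.4268493652344, -286.0291748046875), (82.42619323730469, 82.22701263427734), 27.7137393951416)
   ray ((489.44000244140625, -286.0040283203125), (82.23945617675781, 82.25642395019531), 27.74610137939453) px [280. 176.]
36 1322 depth z 46.4 ((489.1372985839844, -286.0230407714844), (49.815616607666016, 17.771081924438477), 28.46147918701172)
   ray ((489.75244140625, -285.72833251953125), (50.04907989501953, 17.579601287841797), 28.323434829711914) px [280. 188.]
```

View pics/w2.png

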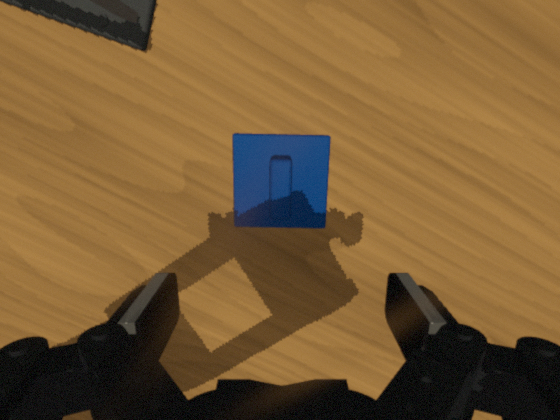

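The lid is at pixel (280,176), square to the picture, and its bar lies between the fingers. Wrist measurement: (489.3, -286.0), yaw 28.2°, heights 16.7 and 46.4 mm against the text's 16 and 46. I'll go down and grasp it.

Call:
step_arm --moves '[{"tx":0.41,"ty":-0.12,"tz":0.5,"ax":0,"ay":0,"az":0.009},{"tx":0,"ty":0,"tz":1,"ax":0,"ay":0,"az":0},{"tx":0,"ty":0,"tz":1,"ax":0,"ay":0,"az":0},{"tx":0,"ty":0,"tz":1,"ax":0,"ay":0,"az":0},{"tx":0,"ty":0,"tz":1,"ax":0,"ay":0,"az":0}]' --gripper 0.7

```text
clock: 2.7
eef_pos: [488.3, -287.1, 89.9]
tcp_rot: [-3.141, 0.0, 0.49]
contact_force: [0.1, 0.4, -0.8]
opening: 0.702
grasp_force: 0.0
```

Call:
step_arm --moves '[{"tx":0,"ty":0,"tz":0.8,"ax":0,"ay":0,"az":0},{"tx":0,"ty":0,"tz":0.6,"ax":0,"ay":0,"az":0},{"tx":0,"ty":0,"tz":0.4,"ax":0,"ay":0,"az":0},{"tx":0,"ty":0,"tz":0,"ax":0,"ay":0,"az":0}]'

```text
clock: 3.2
eef_pos: [488.4, -286.8, 45.7]
tcp_rot: [-3.141, 0.001, 0.491]
contact_force: [-0.5, -0.2, -0.2]
opening: 0.704
grasp_force: 0.0
```

Call:
step_arm --moves '[{"tx":0,"ty":0,"tz":0,"ax":0,"ay":0,"az":0},{"tx":0,"ty":0,"tz":0,"ax":0,"ay":0,"az":0},{"tx":0,"ty":0,"tz":0,"ax":0,"ay":0,"az":0},{"tx":0,"ty":0,"tz":0,"ax":0,"ay":0,"az":0},{"tx":0,"ty":0,"tz":0,"ax":0,"ay":0,"az":0}]' --gripper 0 --newtons 50

```text
clock: 3.82
eef_pos: [489.2, -287.2, 47.1]
tcp_rot: [3.14, -0.001, 0.491]
contact_force: [-1.2, 0.6, 5.9]
opening: 0.201
grasp_force: 50.3
```

Call:
step_arm --moves '[{"tx":0,"ty":0,"tz":-0.4,"ax":0,"ay":0,"az":0},{"tx":0,"ty":0,"tz":-0.8,"ax":0,"ay":0,"az":0},{"tx":0,"ty":0,"tz":-1,"ax":0,"ay":0,"az":0},{"tx":0,"ty":0,"tz":-1,"ax":0,"ay":0,"az":0},{"tx":0,"ty":0,"tz":-1,"ax":0,"ay":0,"az":0}]'

```text
clock: 4.45
eef_pos: [488.5, -286.8, 152.6]
tcp_rot: [3.142, -0.0, 0.491]
contact_force: [0.3, 0.1, -0.8]
opening: 0.203
grasp_force: 49.4
```

Call:
step_arm --moves '[{"tx":0,"ty":0,"tz":-1,"ax":0,"ay":0,"az":0},{"tx":0,"ty":0,"tz":-1,"ax":0,"ay":0,"az":0},{"tx":0,"ty":0,"tz":-1,"ax":0,"ay":0,"az":0},{"tx":0,"ty":0,"tz":-1,"ax":0,"ay":0,"az":0},{"tx":0,"ty":0,"tz":-1,"ax":0,"ay":0,"az":0}]'

```text
clock: 5.08
eef_pos: [488.4, -286.7, 277.5]
tcp_rot: [-3.142, 0.0, 0.492]
contact_force: [0.5, -0.1, -1.1]
opening: 0.197
grasp_force: 49.4
```

Call:
step_arm --moves '[{"tx":0,"ty":0,"tz":-1,"ax":0,"ay":0,"az":0},{"tx":0,"ty":0,"tz":-1,"ax":0,"ay":0,"az":0.05},{"tx":0,"ty":0,"tz":-0.6,"ax":0,"ay":0,"az":0.1},{"tx":0,"ty":0,"tz":0,"ax":0,"ay":0,"az":0.05}]'

```text
clock: 5.58
eef_pos: [488.9, -287.0, 343.3]
tcp_rot: [3.14, -0.002, 0.174]
contact_force: [-1.5, 0.1, -1.9]
opening: 0.197
grasp_force: 49.4
```

```bash
python3 - <<'E'
from h import *
plan([556,15,335],10.4)
plan([552.5,95.5,335],10.4)
p,d,K,T=grab("wrist"); H,S,V=cv2.split(cv2.cvtColor(p,cv2.COLOR_RGB2HSV))
C=cloud(d,K,T); m=((H>105)&(H<130)&(S>120)&(V>30)&(d>0)&(C[...,2]>150))
Rt=Ro.from_euler("xyz",r.sense()["tcp_rot"]); L=Rt.inv().apply(C[m]-r.sense()["eef_pos"])
print(np.percentile(L,[1,50,99],axis=0).round(1)); save("w3",p)
E
```

```text
t 5.58 at [ 488.9 -287.   343.3] [ 1.799e+02 -1.000e-01  9.900e+00] F [-1.5  0.1 -1.9] op 0.197 gf 49.4
 turn units [ 0.001 -0.001 -0.005] then shift units (in turned frame) [  4.82 -11.4    0.33] norm 309.5
t 5.58 at [ 488.9 -287.   343.3] [ 1.799e+02 -1.000e-01  9.900e+00] F [-1.5  0.1 -1.9] op 0.197 gf 49.4
 turn units [ 0.001 -0.001 -0.005] then shift units (in turned frame) [  5.26 -14.59   0.33] norm 387.9
[[-20.8 -41.2  -1.4]
 [ 19.8  -3.7  29.3]
 [ 42.1  39.2  31.3]]
```

View pics/w3.png

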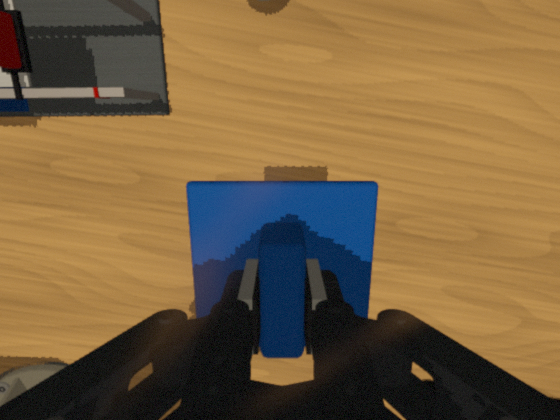

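The lid is held squarely, with its bar between the pads near (283,290). Its top plate is 29–31 mm ahead of the TCP, so the lid's origin is about 46 mm below the TCP. Next I'll move beside the hopper so the wrist camera can measure it.

Call:
step_arm --moves '[{"tx":0.05,"ty":-0.8,"tz":0,"ax":0,"ay":0,"az":-0.005},{"tx":0.05,"ty":-1,"tz":0,"ax":0,"ay":0,"az":0},{"tx":0.05,"ty":-1,"tz":0,"ax":0,"ay":0,"az":0},{"tx":0.05,"ty":-1,"tz":0,"ax":0,"ay":0,"az":0},{"tx":0.05,"ty":-1,"tz":0,"ax":0,"ay":0,"az":0}]'

```text
clock: 6.25
eef_pos: [472.1, -165.4, 341.2]
tcp_rot: [-3.141, 0.0, 0.187]
contact_force: [0.5, 0.2, -0.0]
opening: 0.202
grasp_force: 49.4
```

Call:
step_arm --moves '[{"tx":0.05,"ty":-1,"tz":0,"ax":0,"ay":0,"az":0},{"tx":0.05,"ty":-1,"tz":0,"ax":0,"ay":0,"az":0},{"tx":0.05,"ty":-1,"tz":0,"ax":0,"ay":0,"az":0},{"tx":0.05,"ty":-1,"tz":0,"ax":0,"ay":0,"az":0},{"tx":0.05,"ty":-1,"tz":0,"ax":0,"ay":0,"az":0}]'

```text
clock: 6.88
eef_pos: [454.8, -41.7, 341.2]
tcp_rot: [-3.141, 0.0, 0.187]
contact_force: [0.8, -0.6, -0.7]
opening: 0.202
grasp_force: 49.4
```

Call:
step_arm --moves '[{"tx":0.05,"ty":-1,"tz":0,"ax":0,"ay":0,"az":0},{"tx":0.05,"ty":-1,"tz":0,"ax":0,"ay":0,"az":0},{"tx":0.05,"ty":-1,"tz":0,"ax":0,"ay":0,"az":0},{"tx":0.05,"ty":-1,"tz":0,"ax":0,"ay":0,"az":0},{"tx":0,"ty":0,"tz":0,"ax":0,"ay":0,"az":0}]'

```text
clock: 7.5
eef_pos: [441.3, 57.4, 341.2]
tcp_rot: [-3.141, 0.0, 0.189]
contact_force: [-0.1, -0.2, -0.4]
opening: 0.202
grasp_force: 49.4
```

```bash
cat > m3.py <<'E'
from h import *
import sys
plan([551.5,95.5,335],10.4)
p,d,K,T=grab("wrist"); save(sys.argv[1],p)
s=r.sense(); np.savez("/tmp/"+sys.argv[1],p=p,d=d,K=K,T=T,e=s["eef_pos"])
C=cloud(d,K,T); H,S,V=cv2.split(cv2.cvtColor(p,cv2.COLOR_RGB2HSV))
blue=(H>105)&(H<130)&(S>120)
m=(d>0)&(abs(C[...,2]-235)<5)&~blue&(np.hypot(C[...,0]-552,C[...,1]-95)<65)
k,lab,st,ce=cv2.connectedComponentsWithStats(m.astype(np.uint8)); i=1+np.argmax(st[1:,4]); w=C[lab==i]
print("rim",len(w),np.median(w[:,2]).round(1),cv2.minAreaRect(w[:,:2].astype(np.float32)),st[i])
c=max(cv2.findContours((lab==i).astype(np.uint8),0,1)[0],key=len)[:,0]
print("  ray",cv2.minAreaRect(onz(K,T,c,235)[:,:2].astype(np.float32)))
red=((H<6)|(H>174))&(S>150)&(V>50)&(d>0)
k,lab,st,ce=cv2.connectedComponentsWithStats(red.astype(np.uint8))
for i in range(1,k):
    if st[i,4]>30:
        w=C[lab==i]; t=w[w[:,2]>np.percentile(w[:,2],95)-3]
        print("red",st[i],np.median(t,0).round(1),cv2.minAreaRect(t[:,:2].astype(np.float32)))
E
python3 m3.py w4
```

```text
t 7.5 at [441.3  57.4 341.2] [-180.     0.    10.8] F [-0.1 -0.2 -0.4] op 0.202 gf 49.4
 turn units [-0.     0.     0.005] then shift units (in turned frame) [ 4.61 -0.7   0.25] norm 116.8
rim 4169 235.6 ((539.5419311523438, 94.67294311523438), (56.88380432128906, 82.55818939208984), 10.326488494873047) [ 180    0  146  105 4169]
  ray ((539.0802612304688, 94.46110534667969), (55.96219253540039, 82.42778778076172), 10.738720893859863)
red [489   0   6  10  47] [628.6 -87.1 121. ] ((628.710693359375, -87.07925415039062), (7.095056056976318, 4.563830852508545), 15.111161231994629)
red [ 394   20   39   65 1965] [574.9 -25.3 162.3] ((574.2028198242188, -25.57411003112793), (43.62594223022461, 14.174393653869629), 10.102579116821289)
red [473 105   5   8  34] [ 545.1 -102.3  121. ] ((545.320068359375, -102.90337371826172), (6.268655300140381, 4.431674003601074), 12.535560607910156)
```

View pics/w4.png

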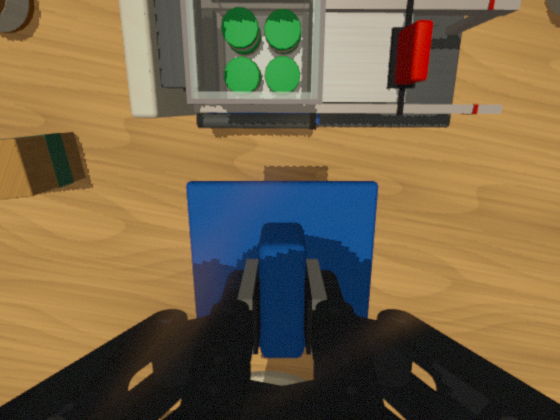

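The hopper's near rim is at (250,102), the grip at (413,52) and a rail mark at (475,109). The rim is cut off by the top edge of the picture, so I'll move 30 mm closer and measure again from that second place.

Call:
step_arm --moves '[{"tx":0.6,"ty":-0.5,"tz":0,"ax":0,"ay":0,"az":0.003},{"tx":0.6,"ty":-0.5,"tz":0,"ax":0,"ay":0,"az":0},{"tx":0,"ty":0,"tz":0,"ax":0,"ay":0,"az":0}]'

```text
clock: 7.92
eef_pos: [468.7, 86.5, 341.0]
tcp_rot: [-3.141, 0.0, 0.181]
contact_force: [-0.7, -0.4, -2.3]
opening: 0.206
grasp_force: 49.4
```

```bash
python3 m3.py w5; python3 - <<'E'
from h import *
# inner opening by contour ray-cast; two-view height of grip top; lid in tool frame
z=np.load("/tmp/w5.npz"); p,d,K,T=[z[k] for k in "pdKT"]; C=cloud(d,K,T)
H,S,V=cv2.split(cv2.cvtColor(p,cv2.COLOR_RGB2HSV)); blue=(H>105)&(H<130)&(S>120)
m=((d>0)&(abs(C[...,2]-235)<5)&~blue&(np.hypot(C[...,0]-552,C[...,1]-95)<65)).astype(np.uint8)
cs,h=cv2.findContours(m,cv2.RETR_CCOMP,1)
for c,hh in zip(cs,h[0]):
    if cv2.contourArea(c)>3000: print("hole" if hh[3]>=0 else "outer",cv2.minAreaRect(onz(K,T,c[:,0],235)[:,:2].astype(np.float32)))
P={}
for n in("w4","w5"):
    z=np.load(f"/tmp/{n}.npz"); p,d,K,T=[z[k] for k in "pdKT"]; C=cloud(d,K,T)
    H,S,V=cv2.split(cv2.cvtColor(p,cv2.COLOR_RGB2HSV))
    t=((H<6)|(H>174))&(S>150)&(abs(C[...,2]-162)<2)
    v,u=np.nonzero(t); P[n]=ray(K,T,[u.mean(),v.mean()])
    lid=(H>105)&(H<130)&(S>120)&(d>0)&(C[...,2]>290)&(C[...,2]<320)
    L=C[lid]; print(n,"lid plate z",np.median(L[:,2]).round(1),"rel",(L.min(0)-z["e"]).round(1),cv2.minAreaRect(L[:,:2].astype(np.float32)), "eef",z["e"].round(1))
(o1,d1),(o2,d2)=P["w4"],P["w5"]
A=np.stack([d1[0],-d2[0]],1); s=np.linalg.lstsq(A,o2-o1,rcond=None)[0]; print("grip tri",(o1+s[0]*d1[0]).round(1),(o2+s[1]*d2[0]).round(1))
E
```

```text
t 7.92 at [468.7  86.5 341. ] [-180.     0.    10.4] F [-0.7 -0.4 -2.3] op 0.206 gf 49.4
 turn units [-0.  0. -0.] then shift units (in turned frame) [3.32 0.24 0.24] norm 83.5
rim 6864 235.6 ((552.0504150390625, 96.80137634277344), (81.9980239868164, 82.33551025390625), 10.289804458618164) [ 221   13  144  145 6864]
  ray ((551.9393920898438, 96.81167602539062), (81.5245132446289, 82.36638641357422), 10.314263343811035)
red [508  39   7  11  49] [629.1 -87.  121. ] ((628.974853515625, -86.91644287109375), (7.764050483703613, 4.144852638244629), 11.04931926727295)
red [ 416   64   42   58 1949] [575.  -24.9 162.3] ((574.32177734375, -25.355186462402344), (42.624427795410156, 13.694194793701172), 10.640725135803223)
red [492 138   6   9  38] [ 545.5 -102.5  121.5] ((545.3340454101562, -102.30706024169922), (6.6654744148254395, 4.436976432800293), 11.280252456665039)
outer ((551.9393920898438, 96.81167602539062), (81.5245132446289, 82.36638641357422), 10.314263343811035)
hole ((551.7730102539062, 96.89361572265625), (67.45951080322266, 67.96002960205078), 10.301741600036621)
w4 lid plate z 310.8 rel [-41.1 -42.3 -34.7] ((442.1811218261719, 59.05686569213867), (82.31831359863281, 82.90402221679688), 10.627276420593262) eef [441.6  56.5 341.2]
w5 lid plate z 310.7 rel [-39.6 -42.4 -34.7] ((469.1569519042969, 88.09632110595703), (83.48297882080078, 82.8744125366211), 10.189866065979004) eef [468.1  86.  340.9]
grip tri [575.  -25.3 161.7] [574.9 -25.2 161.7]
```

Hopper: (551.8, 96.9), yaw 10.3°, rim at 235.6 mm, 68 mm opening (matches the text). The held lid's centre is (469.2, 88.1), yaw 10.2–10.6°. That leaves 82.6 and 8.8 mm to go, then 70 mm down.

Call:
step_arm --moves '[{"tx":0.6,"ty":0.05,"tz":0,"ax":0,"ay":0,"az":0},{"tx":0.9,"ty":0.06,"tz":0,"ax":0,"ay":0,"az":0},{"tx":0.9,"ty":0.07,"tz":0,"ax":0,"ay":0,"az":0},{"tx":0.9,"ty":0.07,"tz":0,"ax":0,"ay":0,"az":0},{"tx":0,"ty":0,"tz":0.4,"ax":0,"ay":0,"az":0}]'

```text
clock: 8.6
eef_pos: [551.8, 94.0, 331.2]
tcp_rot: [3.141, -0.002, 0.18]
contact_force: [-0.6, 0.2, -0.8]
opening: 0.203
grasp_force: 49.4
```

Call:
step_arm --moves '[{"tx":0,"ty":0,"tz":0.7,"ax":0,"ay":0,"az":0},{"tx":0,"ty":0,"tz":0.6,"ax":0,"ay":0,"az":0},{"tx":0,"ty":0,"tz":0.3,"ax":0,"ay":0,"az":0},{"tx":0,"ty":0,"tz":0,"ax":0,"ay":0,"az":0}]'

```text
clock: 9.1
eef_pos: [549.3, 94.1, 290.7]
tcp_rot: [-3.142, 0.001, 0.18]
contact_force: [0.2, 0.3, 0.2]
opening: 0.204
grasp_force: 49.4
```

```bash
python3 - <<'E'
from h import *
plan([551.2,95.2,271],10.3)
for n in("top","scene"):
    p,d,K,T=grab(n); H,S,V=cv2.split(cv2.cvtColor(p,cv2.COLOR_RGB2HSV)); C=cloud(d,K,T)
    m=(H>105)&(H<130)&(S>120)&(d>0)&(C[...,2]>235)&(C[...,2]<300); print(n,m.sum(),C[m].mean(0))
p,d,K,T=grab("wrist");C=cloud(d,K,T);H,S,V=cv2.split(cv2.cvtColor(p,cv2.COLOR_RGB2HSV))
L=C[(H>105)&(H<130)&(S>120)&(d>0)&(C[...,2]>225)&(C[...,2]<263)];print(np.median(L[:,2]),cv2.minAreaRect(L[:,:2].astype(np.float32)))
E
```

```text
t 9.1 at [549.3  94.1 290.7] [-1.80e+02  1.00e-01  1.03e+01] F [0.2 0.3 0.2] op 0.204 gf 49.4
 turn units [-0.     0.001  0.   ] then shift units (in turned frame) [ 0.08 -0.03  0.79] norm 19.8
top 271 [516.46887861  92.43659435 260.52669972]
scene 739 [530.72715167 102.9126164  264.85911952]
261.2889974459853 ((550.7364501953125, 95.78233337402344), (82.61038970947266, 83.68045043945312), 10.236936569213867)
```

Call:
step_arm --moves '[{"tx":0.05,"ty":-0.035,"tz":0.1,"ax":0,"ay":0,"az":0},{"tx":0,"ty":0,"tz":0.2,"ax":0,"ay":0,"az":0},{"tx":0,"ty":0,"tz":0.15,"ax":0,"ay":0,"az":0},{"tx":0,"ty":0,"tz":0.1,"ax":0,"ay":0,"az":0},{"tx":0,"ty":0,"tz":0,"ax":0,"ay":0,"az":0}]'

```text
clock: 9.88
eef_pos: [550.7, 95.2, 277.2]
tcp_rot: [-3.142, 0.001, 0.18]
contact_force: [0.2, -0.1, -0.7]
opening: 0.197
grasp_force: 49.4
```

Call:
step_arm --moves '[{"tx":0,"ty":0,"tz":0.1,"ax":0,"ay":0,"az":0},{"tx":0,"ty":0,"tz":0.1,"ax":0,"ay":0,"az":0},{"tx":0,"ty":0,"tz":0,"ax":0,"ay":0,"az":0},{"tx":0,"ty":0,"tz":0,"ax":0,"ay":0,"az":0}]'

```text
clock: 10.38
eef_pos: [550.9, 95.2, 272.6]
tcp_rot: [-3.142, 0.0, 0.18]
contact_force: [0.6, 0.5, -0.2]
opening: 0.2
grasp_force: 49.5
```

Call:
step_arm --moves '[{"tx":0,"ty":0,"tz":0.06,"ax":0,"ay":0,"az":0},{"tx":0,"ty":0,"tz":0.04,"ax":0,"ay":0,"az":0},{"tx":0,"ty":0,"tz":0,"ax":0,"ay":0,"az":0},{"tx":0,"ty":0,"tz":0,"ax":0,"ay":0,"az":0}]'

```text
clock: 10.88
eef_pos: [551.0, 95.3, 272.0]
tcp_rot: [3.142, -0.001, 0.18]
contact_force: [-6.1, -1.1, 15.0]
opening: 0.202
grasp_force: 51.7
```

Call:
step_arm --moves '[{"tx":0,"ty":0,"tz":-0.04,"ax":0,"ay":0,"az":0},{"tx":0,"ty":0,"tz":0,"ax":0,"ay":0,"az":0},{"tx":0,"ty":0,"tz":0,"ax":0,"ay":0,"az":0}]' --gripper 0.6

```text
clock: 11.25
eef_pos: [550.8, 95.2, 270.8]
tcp_rot: [-3.142, 0.0, 0.18]
contact_force: [-0.6, -0.5, -0.4]
opening: 0.596
grasp_force: 0.0
```

Call:
step_arm --moves '[{"tx":0,"ty":0,"tz":-0.4,"ax":0,"ay":0,"az":0},{"tx":0,"ty":0,"tz":-0.8,"ax":0,"ay":0,"az":0},{"tx":0,"ty":0,"tz":-1,"ax":0,"ay":0,"az":0},{"tx":0,"ty":0,"tz":-1,"ax":0,"ay":0,"az":0},{"tx":0,"ty":0,"tz":0,"ax":0,"ay":0,"az":0}]'

```text
clock: 11.88
eef_pos: [551.9, 95.4, 353.5]
tcp_rot: [3.142, -0.004, 0.18]
contact_force: [0.8, 0.7, -0.5]
opening: 0.598
grasp_force: 0.0
```

```bash
cat > m4.py <<'E'
from h import *
import sys
plan([575.5,-25.5,220],10.4)
p,d,K,T=grab("wrist");C=cloud(d,K,T);H,S,V=cv2.split(cv2.cvtColor(p,cv2.COLOR_RGB2HSV)); save(sys.argv[1],p)
b=(H>105)&(H<130)&(S>120)&(d>0)
L=C[b&(C[...,2]>225)&(C[...,2]<255)]
A=np.c_[L[:,:2]-L[:,:2].mean(0),np.ones(len(L))]; f=np.linalg.lstsq(A,L[:,2],rcond=None)[0]
print("plate z",np.median(L[:,2]).round(2),np.percentile(L[:,2],[2,98]).round(1),"tilt mm/84",(f[:2]*84).round(2),cv2.minAreaRect(L[:,:2].astype(np.float32)))
B=C[b&(C[...,2]>262)&(C[...,2]<285)]; print("bar",len(B),np.median(B,0).round(1))
t=((H<6)|(H>174))&(S>150)&(d>0)
W=C[t&(abs(C[...,2]-162)<3)]
if len(W)>100: print("grip",np.median(W[:,2]),cv2.minAreaRect(W[:,:2].astype(np.float32)))
E
python3 m4.py w6
```

```text
t 11.88 at [551.9  95.4 353.5] [180.   -0.2  10.3] F [ 0.8  0.7 -0.5] op 0.598 gf 0.0
 turn units [ 0.    -0.003 -0.001] then shift units (in turned frame) [0.05 4.93 5.34] norm 181.6
plate z 241.7 [240.1 243.2] tilt mm/84 [-0.12  0.  ] ((551.7269287109375, 96.99970245361328), (83.04072570800781, 83.60054016113281), 10.828750610351562)
bar 1761 [553.7  97.8 271.4]
grip 162.3326066990743 ((574.5789794921875, -25.363765716552734), (43.58091354370117, 14.329594612121582), 10.054181098937988)
```

View pics/w6.png

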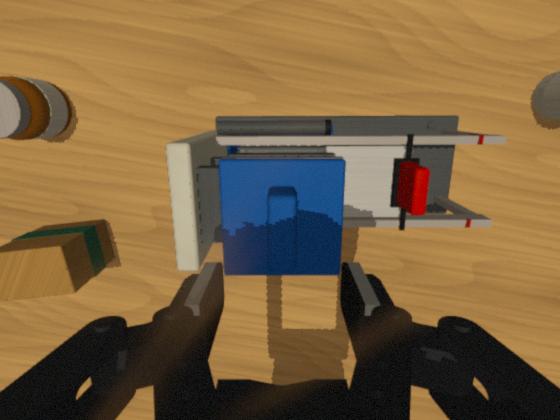

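The lid's top plate is level and 241.7 mm high (235 + 6 expected), centred at (551.7, 97.0), so it is fully home. The grip is at pixel (414,190). I'll move over it and go down.

Call:
step_arm --moves '[{"tx":0,"ty":0.97,"tz":0,"ax":0,"ay":0,"az":0},{"tx":0,"ty":1,"tz":0,"ax":0,"ay":0,"az":0},{"tx":0,"ty":1,"tz":0,"ax":0,"ay":0,"az":0},{"tx":0,"ty":1,"tz":0,"ax":0,"ay":0,"az":0},{"tx":0,"ty":1,"tz":0,"ax":0,"ay":0,"az":0}]'

```text
clock: 12.55
eef_pos: [572.7, -27.8, 349.7]
tcp_rot: [-3.141, 0.002, 0.181]
contact_force: [0.1, -0.1, -0.3]
opening: 0.597
grasp_force: 0.0
```

Call:
step_arm --moves '[{"tx":0,"ty":0,"tz":0.8,"ax":0,"ay":0,"az":0},{"tx":0,"ty":0,"tz":1,"ax":0,"ay":0,"az":0},{"tx":0,"ty":0,"tz":1,"ax":0,"ay":0,"az":0},{"tx":0,"ty":0,"tz":1,"ax":0,"ay":0,"az":0},{"tx":0,"ty":0,"tz":0.4,"ax":0,"ay":0,"az":0}]'

```text
clock: 13.18
eef_pos: [571.8, -27.0, 243.6]
tcp_rot: [-3.141, 0.004, 0.18]
contact_force: [0.3, 1.1, -0.4]
opening: 0.602
grasp_force: 0.0
```

```bash
python3 - <<'E'
from h import *
plan([574,-27,150],10.4)
p,d,K,T=grab("wrist");C=cloud(d,K,T);H,S,V=cv2.split(cv2.cvtColor(p,cv2.COLOR_RGB2HSV)); save("w7",p)
W=C[((H<6)|(H>174))&(S>150)&(d>0)&(abs(C[...,2]-162)<3)]
print("grip",len(W),np.median(W[:,2]),cv2.minAreaRect(W[:,:2].astype(np.float32)))
E
```

```text
t 13.18 at [571.8 -27.  243.6] [-180.     0.2   10.3] F [ 0.3  1.1 -0.4] op 0.602 gf 0.0
 turn units [-0.001  0.002 -0.001] then shift units (in turned frame) [0.09 0.02 3.75] norm 93.7
grip 1542 162.43471389848935 ((575.5089111328125, -25.776424407958984), (43.017024993896484, 14.01920223236084), 10.86981201171875)
```

View pics/w7.png

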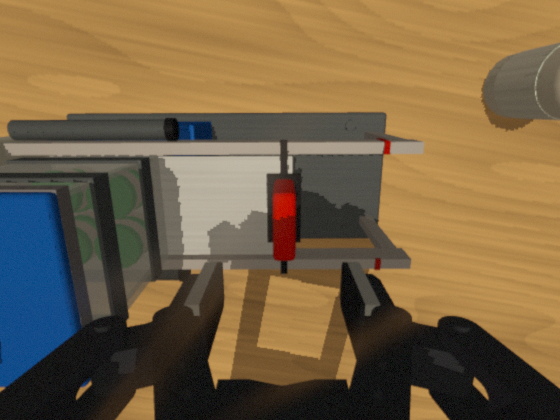

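The grip is at (285,215), midway between the fingers at (212,290) and (355,290). I'll go down and close.

Call:
step_arm --moves '[{"tx":0.1,"ty":0,"tz":0.6,"ax":0,"ay":0,"az":0},{"tx":0,"ty":0,"tz":1,"ax":0,"ay":0,"az":0},{"tx":0,"ty":0,"tz":1,"ax":0,"ay":0,"az":0},{"tx":0,"ty":0,"tz":0.7,"ax":0,"ay":0,"az":0},{"tx":0,"ty":0,"tz":0.35,"ax":0,"ay":0,"az":0}]'

```text
clock: 13.85
eef_pos: [575.5, -26.5, 153.9]
tcp_rot: [-3.141, 0.001, 0.18]
contact_force: [-0.0, -0.3, 0.7]
opening: 0.595
grasp_force: 0.0
```

Call:
step_arm --moves '[{"tx":0,"ty":0,"tz":0,"ax":0,"ay":0,"az":0},{"tx":0,"ty":0,"tz":0,"ax":0,"ay":0,"az":0},{"tx":0,"ty":0,"tz":0,"ax":0,"ay":0,"az":0},{"tx":0,"ty":0,"tz":0,"ax":0,"ay":0,"az":0},{"tx":0,"ty":0,"tz":0,"ax":0,"ay":0,"az":0}]' --gripper 0 --newtons 70

```text
clock: 14.48
eef_pos: [576.3, -27.2, 155.8]
tcp_rot: [3.14, -0.002, 0.181]
contact_force: [-0.6, -5.4, 4.7]
opening: 0.155
grasp_force: 69.5
```

```bash
python3 - <<'E'
from h import *
plan([574,-27,150],10.4)
E
```

```text
t 14.47 at [576.3 -27.2 155.8] [ 1.799e+02 -1.000e-01  1.040e+01] F [-0.6 -5.4  4.7] op 0.155 gf 69.5
 turn units [ 0.001 -0.001 -0.001] then shift units (in turned frame) [-0.09 -0.02  0.23] norm 6.2
```

Gripped: the opening matches the 14 mm plate. Pulling out 70 mm.

Call:
step_arm --moves '[{"tx":0,"ty":0.4,"tz":0,"ax":0,"ay":0,"az":0},{"tx":0,"ty":0.7,"tz":0,"ax":0,"ay":0,"az":0},{"tx":0,"ty":0.7,"tz":0,"ax":0,"ay":0,"az":0},{"tx":0,"ty":0.6,"tz":0,"ax":0,"ay":0,"az":0},{"tx":0,"ty":0.4,"tz":0,"ax":0,"ay":0,"az":0}]'

```text
clock: 15.1
eef_pos: [588.9, -94.8, 155.7]
tcp_rot: [-3.14, -0.002, 0.18]
contact_force: [0.8, 8.8, 5.7]
opening: 0.152
grasp_force: 70.3
```

Call:
step_arm --moves '[{"tx":0,"ty":0,"tz":0,"ax":0,"ay":0,"az":0},{"tx":0,"ty":0,"tz":0,"ax":0,"ay":0,"az":0},{"tx":0,"ty":0,"tz":0,"ax":0,"ay":0,"az":0}]'

```text
clock: 15.48
eef_pos: [588.8, -94.5, 155.7]
tcp_rot: [-3.14, -0.002, 0.18]
contact_force: [-0.1, 7.3, 6.7]
opening: 0.148
grasp_force: 70.2
```

```bash
cat > m5.py <<'E'
from h import *
import sys
plan([574,-27,150],10.4)
p,d,K,T=grab("wrist"); save(sys.argv[1],p); C=cloud(d,K,T);H,S,V=cv2.split(cv2.cvtColor(p,cv2.COLOR_RGB2HSV))
u=np.array([np.sin(np.radians(10.3)),-np.cos(np.radians(10.3))]); hub=np.array([551.8,96.9])
red=((H<6)|(H>174))&(S>130)&(d>0); g=C[...,:2]-hub; a=g@u; b=g@np.array([u[1],-u[0]])
for nm,m in(("mark",red&(abs(C[...,2]-120)<4)&(abs(abs(b)-43)<10)),("grip",red&(C[...,2]>140)),("pointer",(V<45)&(d>0)&(abs(C[...,2]-121)<12)&(abs(abs(b)-35)<14)&(a>110)&(a<230)&(C[...,2]>112))):
    for s in(-1,1):
        k=m&(np.sign(b)==s)
        if k.sum(): v,uu=np.nonzero(k); print(nm,s,k.sum(),"along",np.percentile(a[k],[2,50,98]).round(1),"z",np.median(C[k][:,2]).round(1),"px",uu.mean().round(),v.mean().round())
E
python3 m5.py w8
```

```text
t 15.47 at [588.8 -94.5 155.7] [-1.799e+02 -1.000e-01  1.030e+01] F [-0.1  7.3  6.7] op 0.148 gf 70.2
 turn units [-0.001 -0.001 -0.001] then shift units (in turned frame) [-0.1  -2.76  0.23] norm 69.3
mark -1 62 along [195.7 196.2 196.7] z 120.9 px 288.0 179.0
grip -1 3266 along [185.3 193.6 205.9] z 162.2 px 282.0 289.0
grip 1 1524 along [186.9 193.6 199.9] z 162.6 px 282.0 344.0
pointer -1 781 along [184.3 194.  204.7] z 121.2 px 284.0 214.0
```

View pics/w8.png

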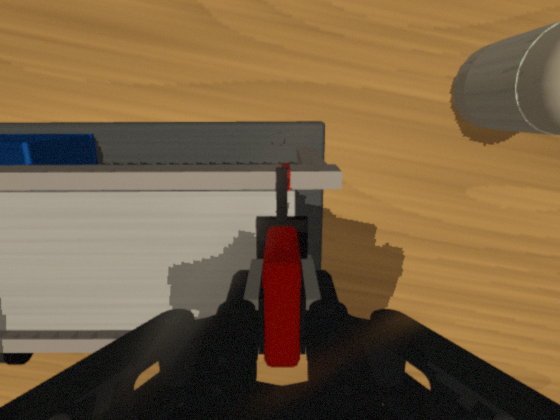

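The pointer, at about (282,200), is just short of the red mark at (288,178). Grip and pointer are at 193.6–194.0 mm, the mark at 194.8 mm, so about 1 mm more is needed.

Call:
step_arm --moves '[{"tx":0,"ty":0.04,"tz":0,"ax":0,"ay":0,"az":0},{"tx":0,"ty":0,"tz":0,"ax":0,"ay":0,"az":0},{"tx":0,"ty":0,"tz":0,"ax":0,"ay":0,"az":0},{"tx":0,"ty":0,"tz":0,"ax":0,"ay":0,"az":0},{"tx":0,"ty":0,"tz":0,"ax":0,"ay":0,"az":0}]'

```text
clock: 16.15
eef_pos: [589.0, -95.3, 155.7]
tcp_rot: [-3.14, -0.002, 0.18]
contact_force: [-0.2, 6.9, 5.7]
opening: 0.153
grasp_force: 70.2
```

```bash
python3 m5.py w9; python3 - <<'E'
import cv2
p=cv2.imread("pics/w9.png")
for v in (170,176,182,187,195,205): print(v,[tuple(int(x) for x in p[v,u][::-1]) for u in range(272,297,2)])
E
```

```text
t 16.15 at [589.  -95.3 155.7] [-1.799e+02 -1.000e-01  1.030e+01] F [-0.2  6.9  5.7] op 0.153 gf 70.2
 turn units [-0.001 -0.001 -0.001] then shift units (in turned frame) [-0.1  -2.8   0.23] norm 70.2
mark -1 12 along [196.6 196.7 196.7] z 120.9 px 287.0 184.0
grip -1 3239 along [186.6 194.5 207.3] z 162.2 px 282.0 289.0
grip 1 1520 along [187.8 194.5 200.8] z 162.5 px 282.0 344.0
pointer -1 767 along [185.3 194.9 205.5] z 121.3 px 285.0 214.0
170 [(90, 80, 69), (88, 78, 67), (61, 52, 45), (49, 42, 35), (49, 41, 35), (51, 45, 42), (48, 41, 36), (52, 43, 33), (76, 62, 52), (82, 75, 65), (83, 73, 63), (84, 77, 68), (87, 78, 67)]
176 [(152, 140, 125), (149, 136, 119), (68, 62, 54), (55, 48, 42), (50, 46, 41), (46, 42, 37), (44, 40, 31), (50, 40, 31), (138, 124, 108), (153, 140, 123), (157, 145, 129), (153, 140, 124), (154, 143, 126)]
182 [(151, 140, 123), (111, 99, 85), (60, 54, 46), (49, 44, 37), (44, 38, 34), (45, 39, 31), (44, 40, 37), (55, 38, 33), (146, 124, 109), (155, 142, 125), (154, 140, 124), (155, 140, 124), (154, 142, 125)]
187 [(153, 140, 123), (151, 138, 121), (87, 78, 69), (45, 42, 36), (48, 41, 40), (42, 40, 35), (40, 36, 31), (57, 34, 29), (132, 107, 95), (147, 135, 120), (155, 142, 125), (153, 143, 125), (154, 141, 124)]
195 [(169, 161, 146), (166, 158, 141), (95, 90, 80), (43, 39, 34), (40, 36, 33), (34, 31, 29), (36, 33, 31), (39, 35, 33), (105, 99, 86), (169, 161, 145), (170, 163, 147), (134, 127, 113), (47, 49, 42)]
205 [(172, 165, 147), (172, 163, 146), (110, 105, 92), (38, 33, 25), (32, 35, 27), (40, 35, 33), (30, 27, 24), (54, 51, 43), (162, 155, 139), (173, 166, 149), (173, 165, 148), (136, 130, 117), (47, 51, 47)]
```

Call:
step_arm --moves '[{"tx":0,"ty":0.015,"tz":0,"ax":0,"ay":0,"az":0},{"tx":0,"ty":0,"tz":0,"ax":0,"ay":0,"az":0},{"tx":0,"ty":0,"tz":0,"ax":0,"ay":0,"az":0},{"tx":0,"ty":0,"tz":0,"ax":0,"ay":0,"az":0},{"tx":0,"ty":0,"tz":0,"ax":0,"ay":0,"az":0}]'

```text
clock: 16.82
eef_pos: [589.1, -95.6, 155.7]
tcp_rot: [-3.14, -0.002, 0.18]
contact_force: [-0.7, 7.3, 5.9]
opening: 0.148
grasp_force: 70.2
```

Call:
step_arm --moves '[{"tx":0,"ty":0,"tz":0,"ax":0,"ay":0,"az":0},{"tx":0,"ty":0,"tz":0,"ax":0,"ay":0,"az":0},{"tx":0,"ty":0,"tz":0,"ax":0,"ay":0,"az":0},{"tx":0,"ty":0,"tz":0,"ax":0,"ay":0,"az":0},{"tx":0,"ty":0,"tz":0,"ax":0,"ay":0,"az":0}]'

```text
clock: 17.45
eef_pos: [589.1, -95.6, 155.7]
tcp_rot: [-3.14, -0.002, 0.18]
contact_force: [-1.1, 7.9, 5.9]
opening: 0.149
grasp_force: 70.2
```

```bash
python3 m5.py w10; python3 - <<'E'
from h import *
a=grab("scene")[0]; b=grab("top")[0]; z=np.load("/tmp/scene.npz")["p"]
f=lambda i,x,y,w,h:cv2.resize(i[y:y+h,x:x+w],(390,290),interpolation=cv2.INTER_CUBIC)
save("mix",np.vstack([np.hstack([f(a,220,170,134,100),f(z,220,170,134,100)]),np.hstack([f(b,195,165,160,120),f(a,150,130,200,150)])]))
E
```

```text
t 17.45 at [589.1 -95.6 155.7] [-1.799e+02 -1.000e-01  1.030e+01] F [-1.1  7.9  5.9] op 0.149 gf 70.2
 turn units [-0.001 -0.001 -0.001] then shift units (in turned frame) [-0.1  -2.81  0.23] norm 70.5
grip -1 3279 along [187.5 194.8 209.8] z 162.2 px 283.0 289.0
grip 1 1527 along [188.1 194.8 201.1] z 162.6 px 282.0 345.0
pointer -1 769 along [185.5 195.2 205.8] z 121.3 px 285.0 214.0
```

View pics/mix.png

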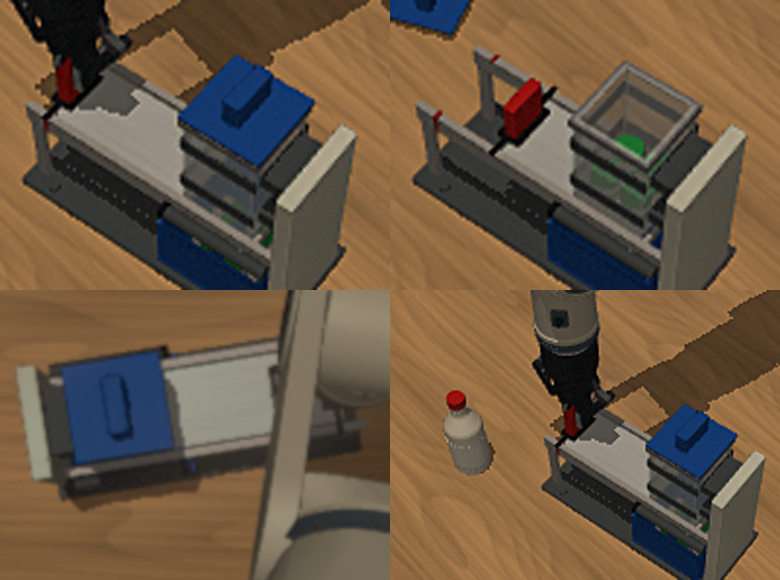

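The lid is home and level, the hopper looks empty with green now showing in the tub, and the pointers sit on the marks. I'll check the tablets' heights numerically after waiting another second.

Call:
step_arm --moves '[{"tx":0,"ty":0,"tz":0,"ax":0,"ay":0,"az":0},{"tx":0,"ty":0,"tz":0,"ax":0,"ay":0,"az":0},{"tx":0,"ty":0,"tz":0,"ax":0,"ay":0,"az":0},{"tx":0,"ty":0,"tz":0,"ax":0,"ay":0,"az":0},{"tx":0,"ty":0,"tz":0,"ax":0,"ay":0,"az":0}]'

```text
clock: 18.23
eef_pos: [589.0, -95.6, 155.7]
tcp_rot: [-3.14, -0.002, 0.18]
contact_force: [-0.2, 8.3, 5.8]
opening: 0.152
grasp_force: 70.2
```

```bash
python3 - <<'E'
from h import *
p,d,K,T=grab("scene"); C=cloud(d,K,T); H,S,V=cv2.split(cv2.cvtColor(p,cv2.COLOR_RGB2HSV))
u=np.array([np.sin(np.radians(10.3)),-np.cos(np.radians(10.3))]); g=C[...,:2]-np.array([551.8,96.9]); X=-(g@u); Y=g@np.array([u[1],-u[0]])*-1
m=(H>45)&(H<85)&(S>90)&(d>0); m[:,340:]=0; m[:200]=0
k,lab,st,ce=cv2.connectedComponentsWithStats(m.astype(np.uint8))
for i in range(1,k):
    q=lab==i; print("green",st[i],"x",X[q].min().round(),X[q].max().round(),"y",Y[q].min().round(),Y[q].max().round(),"z",C[q][:,2].min().round(),C[q][:,2].max().round())
b=(H>105)&(H<130)&(S>120)&(d>0)&(C[...,2]<78)&(C[...,2]>5)&(abs(X)<90)&(abs(Y)<90)
z=np.load("/tmp/scene.npz"); C0=cloud(z["d"],K,T);H0,S0,V0=cv2.split(cv2.cvtColor(z["p"],cv2.COLOR_RGB2HSV))
b0=(H0>105)&(H0<130)&(S0>120)&(z["d"]>0)&(C0[...,2]<78)&(C0[...,2]>5)&(np.hypot(C0[...,0]-552,C0[...,1]-97)<120)
print("tub now",b.sum(),np.median(C[b],0).round(1),np.percentile(X[b],[1,99]).round(),"before",b0.sum(),np.median(C0[b0],0).round(1))
L=(H>105)&(H<130)&(S>120)&(C[...,2]>225)&(C[...,2]<255); print("lid plate z",np.median(C[L][:,2]).round(1))
E
```

```text
green [249 201   1   1   1] x -186.0 -186.0 y 1.0 1.0 z 119.0 119.0
green [246 204   1   1   1] x -185.0 -185.0 y 15.0 15.0 z 121.0 121.0
green [309 247   2   3   3] x 36.0 37.0 y 18.0 25.0 z 110.0 118.0
green [310 249   4   6  11] x 23.0 42.0 y -20.0 12.0 z 30.0 101.0
green [289 254   4   3   6] x -21.0 5.0 y 23.0 65.0 z 18.0 108.0
green [297 259   6   5  11] x 4.0 40.0 y 27.0 64.0 z 25.0 107.0
green [308 266   1   1   1] x 44.0 44.0 y 32.0 32.0 z 40.0 40.0
tub now 480 [607.2 113.5  44.7] [-54.  61.] before 521 [606.5 112.2  42. ]
lid plate z 241.3
```

```bash
python3 - <<'E'
from h import *
p,d,K,T=grab("scene"); z=np.load("/tmp/scene.npz")["p"]
ang=np.radians(10.3); u=np.array([np.sin(ang),-np.cos(ang)]); w=np.array([np.cos(ang),np.sin(ang)])
gr=lambda q:(q[...,1].astype(int)-(q[...,0].astype(int)+q[...,2])//2)
def loc(uv,h): g=onz(K,T,[uv],h)[0,:2]-[551.8,96.9]; return int(-(g@u)),int(g@w)
for n,q in(("before",z),("now",p)):
    g=gr(q)[200:275,278:322]; print(n)
    for v in range(0,75,3): print(200+v,*["%3d"%x for x in g[v,::2]])
for uv in((300,238),(300,243),(296,247),(311,250),(300,260)): print(uv,"z130",loc(uv,130),"z110",loc(uv,110),"z75",loc(uv,75),"z35",loc(uv,35),"surf depth z",cloud(d,K,T)[uv[1],uv[0]].round())
E
```

```text
before
200   2   1   1   2   1   3   0  -2   2   1   1   1   2   2   3   2   2   2   3  -2   1   2
203   2   1   1   1   1  -2   1   3   2   2   1   3   3   2   2   1   3   2   3   3   3   1
206   2   1   2   1  -2   2   1   1   1   2   1   1   2   2   2   1   0   3   3   3   1   4
209   4   4   2   0   1   2   0   1   2   1   2   2   1   1   1   3   2   3   2   3   2   3
212   3   4  -1   0   2   1   1   2   2   1   1   2   2   2   1   1   3   2   2   3   2  -1
215   3   3   3  -1   0  -2   3   1   1   1  -2   1   0  -2   0   3   3   2   2   3  -1  -2
218   3   3   1   2   1   2   0  -2   1  -2  73  75  72  74  44   0   3   2   3  -1   0   2
221   4   4   2   3   0   1   2   2  -1  -2  -7  22  54  77  84  -2   3   1  -3   4   1   1
224   3   3   4   2   2   0   2  -1   7   7  15  -1  -5  19  10  46   4  -2  29   1   0   1
227   4   4   3   3   2  -1  31   5   0  -2  25   0   0   1  -4  -4  16  15  -1   2   2   3
230   2   3   1   4   2   3  13  27  29  17   1   1   4   1   6  17   7   3   3   2   2   1
233   2   3   3   0   3   6  12  15  15  16  10  25   4  -1   0  25   0   0   1  
[... 3285 characters left out ...]
5  -6  -5  -3  27  -5   2   4   5   6   5
269   3   2   0   1   4   2  -7  -5  -5  -3  -4  -6  -4  -5  -4  -5  -6   4   5   5   7   5
272   1   1   4  -1   2   2   3   3  -6  -6  -3  -4  -5  -3  -5  -6  -5   4   4   4   4   5
(300, 238) z130 (4, 20) z110 (-2, 9) z75 (-14, -9) z35 (-28, -30) surf depth z [588. 122. 167.]
(300, 243) z130 (13, 32) z110 (6, 22) z75 (-5, 4) z35 (-19, -16) surf depth z [590. 125. 148.]
(296, 247) z130 (12, 48) z110 (5, 38) z75 (-6, 20) z35 (-20, 0) surf depth z [594. 114. 121.]
(311, 250) z130 (48, 32) z110 (42, 22) z75 (31, 4) z35 (19, -16) surf depth z [565. 141. 106.]
(300, 260) z130 (43, 73) z110 (37, 64) z75 (26, 47) z35 (13, 27) surf depth z [606. 143. 105.]
```

The green that filled the hopper is gone. The green pixels that remain trace to points inside the tub: at hopper height most of those rays fall outside the hopper. The tub and lid are in place and the gate is held at the mark, so I'll hand in.

```bash
python3 -c "
from rig import workorder
print(workorder.sign_off())"
```

```text
the job is handed in; nothing more can be done
None
```

The lid is fully home in the hopper, the gate is held with its pointers at the red marks, the tablets appear to have dropped into the tub, and I handed the job in still gripping; the sign-off gave no verdict.

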